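# Set and clamp the airer leg at its length mark

## Task

Draw the clothes-airer's spring-loaded leg out by its crossbar foot until the red tab lines up with the yellow mark, while the orange cam lever is still open. Keeping the leg there, slide the lever fully closed against the leg, and finish while still holding the leg at the mark: the worn clamp does not hold it alone, so do not let go. Do not shift the yellow mark, and leave the bottles and the cup alone.

Things in the scene. Friction and masses are not known exactly. Their poses are not given: they have to be found in the camera images.
- airer: fixed clothes-airer leg lying level: white outer tube (200 long, 28 wide, top at 88), in cradles on a board, ending in a blue collar (36 long, 40 wide, top at 93). Origin on the worktop, 4 beyond the collar's mouth; x along the leg, out of the mouth (away from the robot, yaw within 30 deg), z up, y to the side of the lever. Worktop beyond the mouth is clear. All in mm, heights above the worktop
- leg: aluminium inner leg, 20 wide (y -10 to +10), 40 to 84 high above the worktop, with a crossbar foot; slides only along the airer's x, travel 60, fully in at the start. A spring pulls it in (3 N fully in, 6 N at the mark): it runs back if let go, even with the lever closed. Origin at the airer's when fully in, moves with the leg; same axes
- foot (a point): centre of the crossbar foot: round bar 18 thick (end caps 21), 170 long across the leg, axis 50 high. Fully in it lies at airer x 59: 50 of bare leg between origin and bar. Open fingers (up to 85 apart, up to 30 off the middle) straddling leg and lever can press on its robot-side face, tips below 50 high, to draw it out, and can close along it
- tab (a point): top of the red tab (3 thick along x, 8 wide) that stands out of the slot on top of the outer tube and moves with the leg; 100 above the worktop, 100 behind the leg's origin along x
- mark (a point): the length mark: midpoint between the two yellow blocks (4 thick along x) of a stiff clip on the outer tube, one on each side of the tab's path, 100 above the worktop. 24 to 42 further out along the airer's x than the tab at the start. The leg is at its length when tab and blocks form one line
- lever (a joint): angle of the orange cam lever, rad: 0 closed, flat along the leg's +y side; grows as its tip swings out to +y; starts 0.38 to 0.48 open, at most 0.5. Stiff (0.1 N m), stays where left. Turns about an upright pin on the collar at airer x -4, y +13; does not slide with the leg
- lever_tip (a point): tip of the orange lever: a plate 90 long from its pin, 6 thick, 22 high, from 62 to 84 above the worktop (this point at 73), so its closed outer end passes above the crossbar foot. Closed, its outer face lies at y +16, so leg and lever together are 26 wide; open, its outer edge reaches about y +57
- softener: bystander: white bottle, 68 in diameter, 200 high, origin under its centre; leave alone
- sprayer: bystander: blue spray bottle with white head, 68 in diameter, 203 high, origin under its centre; leave alone
- pegcup: bystander: green plastic cup, 80 in diameter, 80 high, origin under its centre; leave alone

How it is judged:
By the outcome, as a careful person would: the job done as asked, in the order asked, and still so for the second after the job is handed in, while the arm keeps its last pose, push and grip.
It also fails if it takes over 35 s, if anything falls off the work surface, if the arm or the gripper's body presses on something with over 40 N, if the wrist force passes 120 N, or if a joint passes its speed limit or range.

## Robot

A 6-joint arm with a two-finger parallel gripper is mounted at the origin on the work surface. World frame = base frame: x ahead of the robot, y to its left, z up, the work surface at z = 0. Lengths are in mm, angles in degrees, forces in N, time in s.
With the tool pointing down it reaches from about 300 to 875 mm from the base axis. Payload 6.4 kg.
Tool frame: the origin (TCP) lies on the centre line of the jaws, within the pads' length; the fingertips stand 25 mm ahead of it and the grasp point (between the pads) lies 6 mm ahead of it; z points along the fingers, y is the line along which they close (so a half turn about z gives the same grasp; the last joint's range is limited). The gripper opens to 85 mm and grips with 20 to 120 N. Pads are 22 mm wide; open, the fingers measure 114 mm over their backs; the gripper's body (76 mm by 85 mm) begins 54 mm behind the grasp point. The pads swing forward as they close: fully open they stand 13 mm farther back than shut.
Start: joints at [-81.721, 10.359, 92.074, -0, 77.567, -11.82], TCP at [197.615, -539.99, 256.288] pointing down, gripper open.
Joint ranges: [-171.53, 171.53], [-51.25, 118.39], [17.06, 147.69], [-65.23, 245.23], [0, 150.52], [-178.68, 178.68]. Speed limits (degrees/s): [147.25, 147.25, 172.46, 180, 180, 180].

## Interface

Orientations are given as [roll, pitch, yaw] about the fixed x, y, z axes, in that order (R = Rz(yaw) Ry(pitch) Rx(roll)).
In Python, from cell import arm gives the robot as it stands.
- The arm moves only by the tool arm_command, never from a script. Its argument "increments" is text: rows parted by semicolons, each of 5 numbers parted by spaces: the shift along the tool's x, y, z in m, then the turn about the tool's z in degrees, then the opening, from 0 (shut) to 1 (fully open). In form: x y z spin gripper; .... A call has 1 to 5 rows; each row shifts and turns the commanded pose from where the row before left it, along the tool's axes as they then stand; what a row does not reach is not made up. A row lasts 1/8 s, in which the tool goes at most 62.5 mm and 10.7 degrees, less where a joint would pass 70% of its speed; a pose out of reach is approached as far as the arm can. A call with a gripper value outside its range is refused whole. The fingers move at their own pace and stop on an object; "squeeze" is the grip in N (left out, the last holds). Time passes only in rows, so rows that do not move let the fingers close. It gives the time, the measured TCP pose, the force, the opening and the grip force at its end, in the units of the state.
- arm.get_obs(): the state, without advancing time (a new reading comes with each control period).
- arm.camera(name): name is "scene" or "top" or "wrist"; returns a dict with "frame" (400x640x3 uint8, red, green, blue), "depth" (400x640 float32, mm along the optical axis (not along the pixel's ray), 0 where there is no reading), "fovy" (degrees; the focal length in pixels is half the picture's height over the tangent of half this angle, whatever the lens; pixels are square), "cx", "cy" (the principal point, pixels), "R" (3x3) and "t" (3): a world point X has camera coordinates R X + t; the wrist camera has in their place "hand_eye" (4x4, takes a point from camera to tool coordinates, whose origin is the TCP and whose axes are the flange's). Camera axes: x right, y down, z forward; pixel columns grow to the right and rows downward; lengths in mm; the calibration is good to about 2 mm. The wrist camera is an equidistant fisheye: a pixel r from the principal point sees the ray r / f radians off the axis. A picture is of the moment at which its call begins: read the wrist's pose just before it.
- arm.job_done(): hands the job in; it is judged then, once.
Trained networks look in the newest picture that a camera, given by its name, has taken for a name from the list of things; names that differ only in an ending like _2 or _b are one class to them, and where a whole thing is asked for, a point or a joint stands for the part that bears it (a point fixed in the world has none). Each returns a list of dicts, best first, with "score" (0 to 1); they miss things now and then, are a little off and sometimes report something else, mostly with a low value. They report only what shows in the picture. A call takes as long as a camera call.
- arm.find_in(camera, name): "point" ([x, y, z] in mm, in the coordinates of the camera as it stood for that picture, good to about 4 mm: the middle of the surface that is visible of it).
- arm.spot_point(camera, name): "point" ([x, y, z] in mm, in the coordinates of the camera as it stood for that picture, good to about 4 mm: a listed point, or the origin of a listed thing).
The state is a dict: "time_s": time; "joint_positions": joint angles; "joint_velocities": joint speeds; "effort": joint torques, N m; "eef_pos": TCP position; "orientation": TCP orientation; "contact_force": force on the tool from outside, world axes, zero at the start; "wrist_torque": the same for the moment, N m; "finger_gap": finger opening in mm; "grasp_force": force on a finger pad.
Only numpy, scipy, OpenCV 4.12 (cv2) and the standard library are available. Lean on these libraries where they do the work, as an engineer would, in place of code of your own. Each camera call takes 0.05 s, during which the arm holds its last target. There are 200 camera calls.

## Working session

There is one attempt and no reset: what is moved stays moved. The work goes in short steps, Python scripts to look and compute and a tool call to move; the robot and the scene stay as the last step left them, time stands still between calls to the robot, and variables do not carry over. Pictures are saved under pics/ and viewed, at most 10 in all, crops included, and the job is handed in when it is done.

Besides the shell and the picture viewer there is one more tool, called after "Request:" by a JSON object that holds its "op" and its "data". arm_command: Moves the arm, as the interface text tells. Its arguments: {"type":"object","properties":{"increments":{"type":"string"},"squeeze":{"type":"number"}},"required":["increments"]}

```bash
mkdir -p pics
cat > h.py <<'E'
import numpy as np, cv2
from cell import arm
def world(c,p):
    return np.array(c["R"]).T@(np.array(p)-np.array(c["t"]))
def look(n,names,fn=None):
    c=arm.camera(n)
    if fn: cv2.imwrite("pics/"+fn,c["frame"][:,:,::-1])
    for k in names:
        for f in ("spot_point","find_in"):
            try: r=getattr(arm,f)(n,k)
            except Exception as e: print(k,f,e); continue
            for d in r[:2]: print(n,f,k,round(d["score"],2),world(c,d["point"]).round(1), {a:b for a,b in d.items() if a not in("score","point")})
    return c
E
python3 - <<'E'
from h import *
look("top",["airer","leg","foot","tab","mark","lever_tip","lever","softener","sprayer","pegcup"],"t1.png")
look("scene",["airer","leg","foot","tab","mark","lever_tip"],"s1.png")
o=arm.get_obs();print(o["eef_pos"],o["orientation"],o["time_s"],o["finger_gap"])
E
```

```text
top spot_point airer 0.83 [ 5.097e+02  6.140e+01 -3.000e-01] {}
top find_in airer 0.91 [416.5 101.1  14.3] {}
top spot_point leg 0.62 [5.106e+02 6.370e+01 3.000e-01] {}
top spot_point foot 0.93 [567.   39.   47.5] {}
top find_in tab 0.88 [551.7  49.2  54.6] {}
top spot_point mark 0.59 [441.5  91.   97.1] {}
top spot_point lever_tip 0.43 [603.   70.4  73.8] {}
lever spot_point it knows: airer, foot, leg, lever_tip, mark, pegcup, softener, sprayer, tab
top find_in lever 0.54 [556.2  72.7  83.5] {}
top spot_point softener 0.62 [638.1 389.3  -3.2] {}
top find_in softener 0.57 [630.  372.  123.3] {}
top spot_point sprayer 0.75 [441.1  88.9  97.5] {}
top spot_point sprayer 0.66 [445.6 370.1  -1.6] {}
top find_in sprayer 0.84 [442.  360.2 134.6] {}
top find_in sprayer 0.47 [ 476.5 -417.7   38.9] {}
top spot_point pegcup 0.44 [640.6 389.4  -5.9] {}
top find_in pegcup 0.58 [ 475.3 -416.6   40.5] {}
top find_in pegcup 0.45 [558.6  71.9  83.3] {}
scene spot_point airer 0.79 [511.6  65.5   3.9] {}
scene find_in airer 0.69 [443.  119.4  58.3] {}
scene spot_point leg 0.97 [ 5.139e+02  6.520e+01 -1.000e-01] {}
scene find_in leg 0.68 [556.   57.   58.9] {}
scene spot_point foot 0.41 [ 477.3 -400.5   -1.6] {}
scene find_in foot 0.58 [557.3  57.7  61.4] {}
scene spot_point tab 0.57 [ 478.6 -401.5   -1.1] {}
scene find_in tab 0.57 [557.7  51.2  57.2] {}
scene spot_point mark 0.61 [439.   94.8 100.7] {}
scene spot_point lever_tip 0.69 [601.4  73.8  68.9] {}
scene find_in lever_tip 0.49 [553.   76.9  75.4] {}
scene find_in lever_tip 0.49 [553.9  52.   56.2] {}
[ 197.61046919 -540.00460778  256.31112869] [ 1.79998529e+02 -8.79899848e-04  2.00986610e+01] 1.65 85.3000986251142
```

View pics/t1.png

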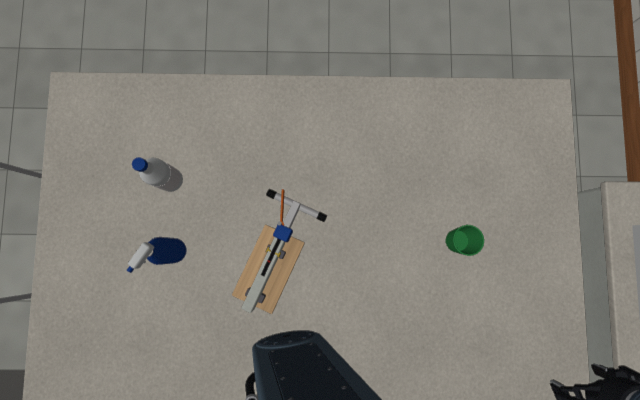

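Run:
```python
from h import *
c=arm.camera("top"); 
H,W=c["depth"].shape; f=H/2/np.tan(np.radians(c["fovy"])/2)
v,u=np.mgrid[:H,:W]; z=c["depth"]
P=np.stack([(u-c["cx"])/f*z,(v-c["cy"])/f*z,z],-1)
X=(P-np.array(c["t"]))@np.array(c["R"])
hsv=cv2.cvtColor(c["frame"],cv2.COLOR_RGB2HSV)
reg=(X[...,0]>300)&(X[...,0]<700)&(X[...,1]>-60)&(X[...,1]<260)&(z>0)
Hh,S,V=[hsv[...,i].astype(int) for i in range(3)]
for n,m in dict(red=((Hh<5)|(Hh>174))&(S>140)&(V>80),yellow=(Hh>21)&(Hh<34)&(S>130)&(V>80),orange=(Hh>6)&(Hh<20)&(S>150)&(V>80),blue=(Hh>100)&(Hh<125)&(S>130)).items():
    m=m&reg; k,l,st,ce=cv2.connectedComponentsWithStats(m.astype(np.uint8))
    for i in range(1,k):
        if st[i,4]>3: q=X[l==i]; print(n,st[i],ce[i].round(1),np.median(q,0).round(1),q.min(0).round(0),q.max(0).round(0))
print(f,np.array(c["R"]).round(3),c["t"])
```

```text
yellow [266 247   4   5  10] [267.4 249.2] [447.  105.8  96.1] [443. 101.  92.] [453. 110. 101.]
yellow [276 253   5   4  10] [278.  254.1] [436.2  79.1  97.8] [431.  76.  78.] [439.  84. 101.]
orange [280 190   4  35  66] [281.8 206.1] [557.3  73.2  83.4] [512.  69.  78.] [599.  77.  91.]
blue [274 225  18  17 205] [282.4 232.8] [488.5  70.6  92.5] [469.  48.  69.] [509.  91.  97.]
375.3864837969624 [[ 0.01  -1.     0.012]
 [-0.995 -0.011 -0.103]
 [ 0.104 -0.011 -0.995]] [-19.01284484 554.5976196  982.14551873]
```

The top view shows the collar at (283,232), the lever running up to (282,190) and the foot across (271,193)-(322,217). The airer yaw is about -22.5°, its origin about (511,63.5), and the lever is on the +y side, all consistent with the given sizes. I'll move to hover over it.

Request:
{"op": "arm_command", "data": {"increments": "0.044 -0.037 0 0 1;0.044 -0.037 0 0 1;0.044 -0.037 0 0 1;0.044 -0.037 0 0 1;0.044 -0.037 0 0 1"}}

```text
time_s: 2.33
eef_pos: [341.3, -289.1, 256.6]
orientation: [180.0, -0.0, 20.1]
contact_force: [1.3, -0.5, -0.4]
finger_gap: 85.3
grasp_force: 0.0
```

Request:
{"op": "arm_command", "data": {"increments": "0.044 -0.037 0 0 1;0.044 -0.037 0 0 1;0.044 -0.037 0 0 1;0.044 -0.037 0 0 1;0.044 -0.037 0 0 1"}}

```text
time_s: 2.95
eef_pos: [484.5, -39.5, 256.7]
orientation: [180.0, -0.0, 20.1]
contact_force: [0.1, -0.6, 0.4]
finger_gap: 85.3
grasp_force: 0.0
```

Request:
{"op": "arm_command", "data": {"increments": "0.030 -0.025 0 0 1;0 0 0 10.6 1;0 0 0 10.6 1;0 0 0 10.6 1;0 0 0 10.6 1"}}

```text
time_s: 3.58
eef_pos: [503.3, -7.4, 256.3]
orientation: [180.0, -0.0, -22.6]
contact_force: [-0.3, 0.2, -0.8]
finger_gap: 85.4
grasp_force: 0.0
```

```bash
cat >> h.py <<'E'
from scipy.spatial.transform import Rotation as Ro
def wl(names,fn=None,s=0.3):
    o=arm.get_obs(); R=Ro.from_euler("xyz",o["orientation"],degrees=True).as_matrix(); p=np.array(o["eef_pos"])
    c=arm.camera("wrist"); E=np.array(c["hand_eye"])
    T=np.eye(4);T[:3,:3]=R;T[:3,3]=p;T=T@E
    if fn: cv2.imwrite("pics/"+fn,c["frame"][:,:,::-1])
    out={}
    for k in names:
        for d in arm.spot_point("wrist",k)[:2]:
            q=(T@np.append(d["point"],1))[:3]; print(k,round(d["score"],2),q.round(1))
    return c,T
def cloud(c,T):
    H,W=c["depth"].shape; f=H/2/np.tan(np.radians(c["fovy"])/2)
    v,u=np.mgrid[:H,:W].astype(float); x=u-c["cx"]; y=v-c["cy"]; r=np.hypot(x,y)+1e-9; th=r/f
    t=np.tan(np.minimum(th,1.5))/r; z=c["depth"]
    return np.stack([x*t*z,y*t*z,z],-1)@T[:3,:3].T+T[:3,3]
def blobs(c,X,names=("red","yellow","orange"),lim=((300,700),(-60,260),(20,130)),mn=6):
    hsv=cv2.cvtColor(c["frame"],cv2.COLOR_RGB2HSV); Hh,S,V=[hsv[...,i].astype(int) for i in range(3)]
    M=dict(red=((Hh<5)|(Hh>174))&(S>120)&(V>60),yellow=(Hh>21)&(Hh<34)&(S>120)&(V>80),orange=(Hh>6)&(Hh<20)&(S>150)&(V>80))
    reg=np.all([(X[...,i]>a)&(X[...,i]<b) for i,(a,b) in enumerate(lim)],0)
    for n in names:
        k,l,st,ce=cv2.connectedComponentsWithStats((M[n]&reg).astype(np.uint8))
        for i in range(1,k):
            if st[i,4]>=mn: q=X[l==i]; print(n,st[i],ce[i].round(1),np.median(q,0).round(1),np.percentile(q,5,0).round(0),np.percentile(q,95,0).round(0))
E
python3 - <<'E'
from h import *
c,T=wl(["airer","leg","foot","tab","mark","lever_tip"],"w1.png")
print(c["hand_eye"].round(2),c["fovy"],c["cx"],c["cy"])
blobs(c,cloud(c,T))
E
```

```text
airer 0.58 [510.1  61.   -2.5]
leg 0.72 [5.162e+02 6.380e+01 4.000e-01]
leg 0.58 [446.   97.3  99.4]
foot 0.94 [558.8  37.7  52.5]
tab 0.86 [418.4 103.8  98.9]
mark 0.75 [446.6  96.7 100.4]
lever_tip 0.75 [604.2  70.3  74.8]
[[  -0.     -0.95   -0.3    77.39]
 [   1.     -0.     -0.     -0.93]
 [   0.     -0.3     0.95 -117.64]
 [   0.      0.      0.      1.  ]] 65.70646984690485 318.4099844990749 200.08428907312174
red [251 294   6   5  17] [253.4 296.2] [422.4 103.9 101.1] [421. 101.  98.] [423. 106. 103.]
yellow [237 268   8  10  41] [240.1 273.1] [451.1 105.6  97.9] [449. 103.  92.] [455. 108. 100.]
yellow [258 270  11   9  49] [263.9 275. ] [440.3  81.8  97.4] [438.  78.  89.] [442.  89. 101.]
```

View pics/w1.png

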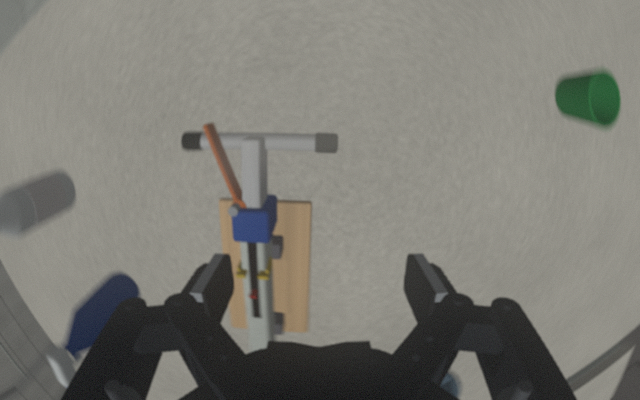

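The wrist view shows the bar level at row 142 (yaw matches), the lever tip at (208,126), the tab at (253,296) and the blocks at (240,273) and (264,275). That puts tab to mark at about 25 mm.

Request:
{"op": "arm_command", "data": {"increments": "0.005 -0.039 0 0 1;0.006 -0.039 0 0 1;0 0 0.058 0 1;0 0 0.058 0 1;0 0 0 0 1"}}

```text
time_s: 4.55
eef_pos: [539.1, 60.9, 135.7]
orientation: [179.8, 0.6, -22.2]
contact_force: [-0.8, 0.6, 0.7]
finger_gap: 85.9
grasp_force: 0.0
```

Run:
```python
from h import *
print(arm.get_obs()["eef_pos"])
c,T=wl(["airer","leg","foot","tab","mark","lever_tip"],"w2.png")
X=cloud(c,T); blobs(c,X)
```

```text
[539.08730509  60.9310294  135.72410974]
airer 0.67 [515.3  58.9   1. ]
leg 0.84 [514.2  64.2  -1.5]
foot 0.9 [562.8  36.6  53. ]
lever_tip 0.83 [601.9  73.2  76.8]
orange [276 201   4   6   8] [277.5 203.5] [568.1  75.6  84. ] [567.  75.  83.] [570.  76.  84.]
orange [279 208   7  10  22] [281.8 212.3] [562.3  75.4  84.3] [560.  75.  83.] [565.  76.  85.]
orange [284 218  10  16  36] [288.  225.6] [553.6  75.5  84.3] [549.  75.  83.] [558.  76.  85.]
orange [290 234  19  35 110] [299.7 252.4] [533.5  76.3  83.9] [524.  75.  83.] [546.  78.  85.]
orange [309 269  14   9  59] [316.2 272.8] [517.6  72.1  85.2] [514.  70.  84.] [521.  75.  86.]
```

View pics/w2.png

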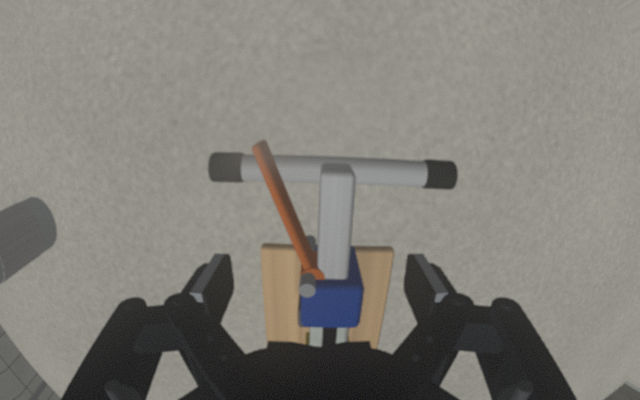

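The lever runs from (262,148) to (318,275), inside the left finger at x≈230, and the leg is clear of the right finger. A pin knob shows at (308,285), so I'll check its height before descending.

Run:
```python
from h import *
o=arm.get_obs();print(o["eef_pos"],o["orientation"])
c,T=wl([]); X=cloud(c,T)
print("pin",X[280:292:3,304:313:3].reshape(-1,3).round(0))
for u in (285,390): print("bar",X[150:195:3,u].round(0).tolist())
print("fingers",[ (np.linalg.inv(T)@np.append(X[v,u],1)).round(0) for v,u in ((270,222),(280,415))], np.array([X[262,226],X[262,410]]).round(0))
```

```text
[544.60007312  60.20029043 142.78439101] [-179.92774233   -0.23793949  -22.30069048]
pin [[519.  82.  87.]
 [521.  79.  91.]
 [521.  77.  93.]
 [518.  82.  89.]
 [521.  79.  95.]
 [520.  77.  94.]
 [520.  81.  96.]
 [521.  79.  99.]
 [520.  77.  98.]
 [519.  82.  98.]
 [519.  80.  99.]
 [518.  78.  99.]]
bar [[593.0, 72.0, 1.0], [591.0, 73.0, -0.0], [589.0, 74.0, 1.0], [586.0, 75.0, 0.0], [584.0, 77.0, -1.0], [589.0, 68.0, 55.0], [587.0, 68.0, 57.0], [585.0, 69.0, 57.0], [583.0, 70.0, 58.0], [582.0, 70.0, 60.0], [580.0, 72.0, 58.0], [578.0, 72.0, 59.0], [578.0, 71.0, 67.0], [577.0, 71.0, 71.0], [575.0, 71.0, 74.0]]
bar [[560.0, -11.0, 0.0], [557.0, -11.0, -1.0], [555.0, -9.0, 1.0], [552.0, -8.0, 1.0], [550.0, -8.0, 0.0], [547.0, -7.0, -1.0], [559.0, 2.0, 53.0], [558.0, 3.0, 56.0], [556.0, 4.0, 56.0], [555.0, 5.0, 59.0], [553.0, 5.0, 59.0], [551.0, 6.0, 59.0], [549.0, 7.0, 58.0], [546.0, 7.0, 57.0], [524.0, 1.0, -0.0]]
fingers [array([-43.,  31., 132.,   1.]), array([ 43.,  35., 129.,   1.])] [[570.  97. 139.]
 [536.  18. 137.]]
```

Request:
{"op": "arm_command", "data": {"increments": "0.004 0 0 0.7 1;0 0 0.040 0 1;0 0 0.040 0 1;0 0 0.007 0 1;0 0 0 0 1"}}

```text
time_s: 5.58
eef_pos: [547.1, 58.9, 53.7]
orientation: [-180.0, -0.0, -23.0]
contact_force: [0.4, -0.4, 0.4]
finger_gap: 85.4
grasp_force: 0.0
```

Request:
{"op": "arm_command", "data": {"increments": "0 0 0 0 1;0 0 0 0 1"}}

```text
time_s: 5.82
eef_pos: [547.9, 58.9, 54.8]
orientation: [-180.0, -0.1, -23.0]
contact_force: [-0.3, -0.3, -0.7]
finger_gap: 85.3
grasp_force: 0.0
```

Request:
{"op": "arm_command", "data": {"increments": "0.005 0 0 0 1;0.005 0 0 0 1;0.004 0 0 0 1;0.004 0 0 0 1;0 0 0 0 1"}}

```text
time_s: 6.45
eef_pos: [563.3, 51.7, 53.1]
orientation: [180.0, 0.0, -23.0]
contact_force: [-3.4, 0.4, 2.3]
finger_gap: 85.2
grasp_force: 1.8
```

Run:
```python
from h import *
c,T=wl(["foot","lever_tip"],"w3.png")
c=look("top",["tab","mark","foot","lever_tip"],"t2.png")
H,W=c["depth"].shape; f=H/2/np.tan(np.radians(c["fovy"])/2)
v,u=np.mgrid[:H,:W]; z=c["depth"]
X=(np.stack([(u-c["cx"])/f*z,(v-c["cy"])/f*z,z],-1)-np.array(c["t"]))@np.array(c["R"])
blobs(c,X,mn=2)
c2=look("scene",["tab","mark"],"s2.png")
cv2.imwrite("pics/both.png",np.vstack([cv2.resize(c["frame"][200:300,220:360],None,fx=4,fy=4)[:300],cv2.resize(c2["frame"],(560,350))[:300]])[:,:,::-1])
```

```text
foot 0.78 [573.   33.5  50.2]
foot 0.4 [635.7 392.9  -1.8]
lever_tip 0.62 [605.9  71.2  76.2]
top find_in tab 0.51 [535.6  45.2  55.9] {}
top find_in mark 0.71 [633.3 376.9 124.4] {}
top find_in foot 0.74 [531.   45.4  58.7] {}
orange [280 215   4  10  15] [281.5 219.5] [521.6  74.6  83.7] [512.  71.  81.] [533.  76.  85.]
scene spot_point tab 0.66 [513.2  66.4   1.4] {}
scene spot_point mark 0.6 [440.7  94.2  99.3] {}
scene find_in mark 0.63 [445.3 108.3  89.4] {}
scene find_in mark 0.42 [434.7 121.5  56.2] {}
```

View pics/s2.png

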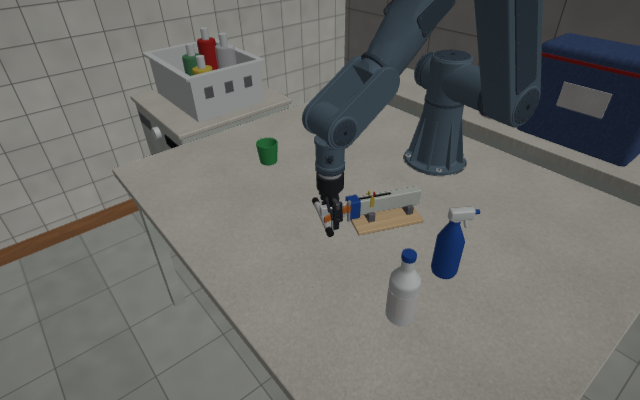

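Contact is made (3.4 N). In the scene view the tab is near (375,193) and the blocks near (372,200), so this camera serves for alignment.

```bash
cat >> h.py <<'E'
th=np.radians(-22.8); AX=np.array([np.cos(th),np.sin(th)]); AY=np.array([-np.sin(th),np.cos(th)])
def proj(c,P):
    f=200/np.tan(np.radians(c["fovy"])/2); q=np.array(c["R"])@np.array(P)+np.array(c["t"]); return np.array([f*q[0]/q[2]+c["cx"],f*q[1]/q[2]+c["cy"]])
def scene_al(img,c,crop=None):
    hsv=cv2.cvtColor(img,cv2.COLOR_RGB2HSV)[165:230,340:440]; Hh,S,V=[hsv[...,i].astype(int) for i in range(3)]
    for n,m in dict(red=((Hh<5)|(Hh>172))&(S>100)&(V>50),yellow=(Hh>20)&(Hh<36)&(S>90)&(V>60)).items():
        k,l,st,ce=cv2.connectedComponentsWithStats(m.astype(np.uint8),connectivity=8)
        for i in range(1,k):
            if st[i,4]>1: print(n,st[i][:2]+[340,165],st[i][2:],(ce[i]+[340,165]).round(2))
    if crop: cv2.imwrite("pics/"+crop,cv2.resize(img[175:220,350:420],None,fx=10,fy=10,interpolation=cv2.INTER_CUBIC)[:,:,::-1])
E
python3 - <<'E'
from h import *
c=arm.camera("scene")
O=np.array([512,63.,0])
def A(x,y,z): return O+np.array([*(AX*x+AY*y),z])
for x in (-100,-88,-75): print(x,[proj(c,A(x,y,z)).round(1) for y,z in ((0,100),(0,88),(12,100),(-12,100))])
scene_al(cv2.imread("pics/s1.png")[:,:,::-1].copy(),c)
print(); scene_al(c["frame"],c,"c1.png")
E
```

```text
-100 [array([377.6, 191.3]), array([377.3, 194.7]), array([379.2, 193.6]), array([375.9, 189.1])]
-88 [array([373.8, 192.1]), array([373.5, 195.4]), array([375.4, 194.4]), array([372.2, 189.9])]
-75 [array([369.7, 192.9]), array([369.4, 196.2]), array([371.3, 195.2]), array([368.1, 190.7])]
red [378 191] [1 5 5] [378. 193.]
yellow [366 191] [ 5  5 13] [368.23 193.  ]
yellow [370 195] [ 5 12 42] [371.69 201.17]

red [374 192] [2 4 5] [374.2 193.8]
yellow [366 191] [ 5  5 13] [368.23 193.  ]
yellow [370 195] [ 5 12 42] [371.69 201.17]
```

View pics/c1.png

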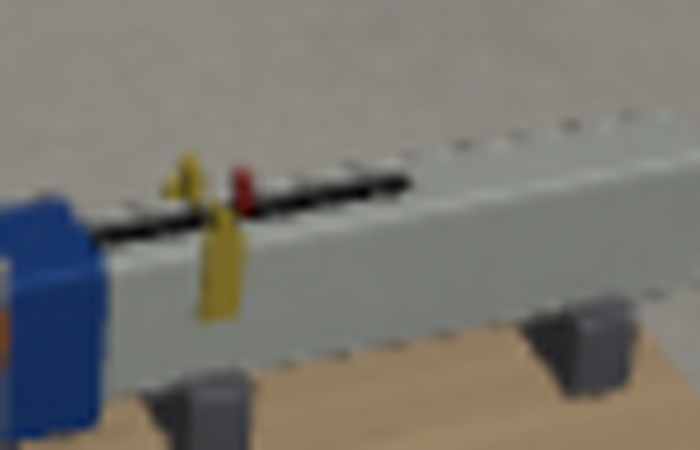

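Crop (10×, from (350,175)): the tab is at (242,168), block tops at (190,155) and (223,205). About 11-12 mm is left, so I'll advance 10.

Request:
{"op": "arm_command", "data": {"increments": "0.004 0 0 0 1;0.004 0 0 0 1;0.002 0 0.003 0 1;0 0 0 0 1;0 0 0 0 1"}}

```text
time_s: 7.98
eef_pos: [572.4, 48.2, 50.3]
orientation: [-180.0, 0.0, -23.0]
contact_force: [-3.4, 1.4, 1.6]
finger_gap: 85.1
grasp_force: 2.2
```

```bash
cat >> h.py <<'E'
def fine(img,tag):
    r=img.astype(float); R,G,B=r[...,0],r[...,1],r[...,2]
    red=np.clip(R-np.maximum(G,B)*1.3-8,0,None); yel=np.clip(np.minimum(R,G)-1.5*B-10,0,None)
    def cen(w,u0,u1,v0,v1):
        w=w[v0:v1,u0:u1]; v,u=np.mgrid[v0:v1,u0:u1]; return np.array([(w*u).sum(),(w*v).sum()])/max(w.sum(),1e-9),w.sum()
    print(tag,"red",cen(red,364,384,186,200),"near rows",[ (v,cen(yel,368,377,v,v+1)[0][0].round(2),cen(yel,368,377,v,v+1)[1].round(0)) for v in range(193,206)],
      "far rows",[(v,cen(yel,365,372,v,v+1)[0][0].round(2),cen(yel,365,372,v,v+1)[1].round(0)) for v in range(188,195)],
      "red rows",[(v,cen(red,364,384,v,v+1)[0][0].round(2),cen(red,364,384,v,v+1)[1].round(0)) for v in range(189,197)])
E
python3 - <<'E'
from h import *
o=arm.get_obs();print(o["eef_pos"],o["contact_force"])
c=arm.camera("scene"); scene_al(c["frame"],c,"c2.png"); cv2.imwrite("pics/s3.png",c["frame"][:,:,::-1])
np.set_printoptions(suppress=True)
for f in ("s1","s2","s3"): fine(cv2.imread(f"pics/{f}.png")[:,:,::-1],f)
E
```

```text
[572.44874333  48.20667837  50.29208716] [-3.41628941  1.37303092  1.63668405]
yellow [366 191] [ 4  5 12] [368.08 193.  ]
yellow [370 195] [ 5 12 41] [371.73 201.2 ]
s1 red (array([378.05406538, 193.3357083 ]), np.float64(238.59999999999997)) near rows [(193, np.float64(368.62), np.float64(55.0)), (194, np.float64(368.64), np.float64(54.0)), (195, np.float64(369.0), np.float64(7.0)), (196, np.float64(371.94), np.float64(70.0)), (197, np.float64(371.83), np.float64(58.0)), (198, np.float64(372.04), np.float64(92.0)), (199, np.float64(372.01), np.float64(102.0)), (200, np.float64(372.03), np.float64(100.0)), (201, np.float64(372.01), np.float64(102.0)), (202, np.float64(371.93), np.float64(106.0)), (203, np.float64(371.86), np.float64(112.0)), (204, np.float64(371.78), np.float64(116.0)), (205, np.float64(371.71), np.float64(120.0))] far rows [(188, np.float64(0.0), np.float64(0.0)), (189, np.float64(0.0), np.float64(0.0)), (190, np.float64(0.0), np.float64(0.0)), (191, np.float64(368.65), np.float64(38.0)), (192, np.float64(368.74), np.float64(48.0)), (193, np.float64(368.29), np.flo
[... 2402 characters left out ...]
float64(371.68), np.float64(126.0))] far rows [(188, np.float64(0.0), np.float64(0.0)), (189, np.float64(0.0), np.float64(0.0)), (190, np.float64(0.0), np.float64(0.0)), (191, np.float64(368.66), np.float64(40.0)), (192, np.float64(368.69), np.float64(54.0)), (193, np.float64(368.32), np.float64(74.0)), (194, np.float64(368.12), np.float64(91.0))] red rows [(189, np.float64(0.0), np.float64(0.0)), (190, np.float64(0.0), np.float64(0.0)), (191, np.float64(0.0), np.float64(0.0)), (192, np.float64(0.0), np.float64(0.0)), (193, np.float64(370.66), np.float64(66.0)), (194, np.float64(370.68), np.float64(58.0)), (195, np.float64(370.0), np.float64(19.0)), (196, np.float64(370.0), np.float64(5.0))]
```

View pics/c2.png

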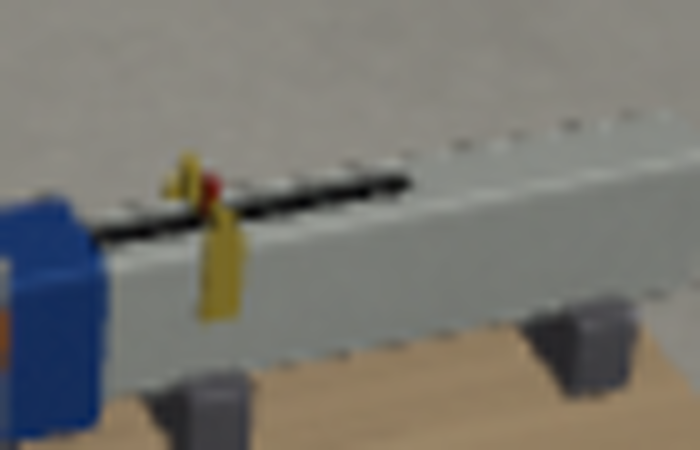

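The tab is now at crop (210,185) and block tops are at (190,155) and (222,205), with the midpoint about 0.3 px (1 mm) further out. I'll nudge it 1 mm and then shift sideways to centre on leg plus lever.

Request:
{"op": "arm_command", "data": {"increments": "0.001 0 0 0 1;0 0 0 0 1;0 0 0 0 1"}}

```text
time_s: 8.4
eef_pos: [573.3, 47.8, 50.3]
orientation: [-180.0, 0.0, -23.0]
contact_force: [-4.1, 2.7, 2.6]
finger_gap: 85.2
grasp_force: 2.5
```

Run:
```python
from h import *
o=arm.get_obs();print(o["eef_pos"],o["contact_force"])
c=arm.camera("scene"); scene_al(c["frame"],c,"c3.png"); fine(c["frame"],"s4")
cw,T=wl(["leg","foot","lever_tip"],"w4.png"); X=cloud(cw,T)
```

```text
[573.33414617  47.79486821  50.26920512] [-4.1498967   2.74131093  2.64757992]
yellow [366 191] [ 4  4 11] [368.   192.82]
yellow [370 195] [ 5 12 42] [371.69 201.17]
s4 red (array([370.0878605 , 193.98993964]), np.float64(149.09999999999997)) near rows [(193, np.float64(368.54), np.float64(48.0)), (194, np.float64(368.55), np.float64(44.0)), (195, np.float64(370.8), np.float64(24.0)), (196, np.float64(371.91), np.float64(79.0)), (197, np.float64(371.82), np.float64(62.0)), (198, np.float64(372.03), np.float64(92.0)), (199, np.float64(372.05), np.float64(104.0)), (200, np.float64(372.02), np.float64(104.0)), (201, np.float64(372.01), np.float64(108.0)), (202, np.float64(371.9), np.float64(114.0)), (203, np.float64(371.85), np.float64(117.0)), (204, np.float64(371.84), np.float64(119.0)), (205, np.float64(371.71), np.float64(127.0))] far rows [(188, np.float64(0.0), np.float64(0.0)), (189, np.float64(0.0), np.float64(0.0)), (190, np.float64(0.0), np.float64(0.0)), (191, np.float64(368.66), np.float64(40.0)), (192, np.float64(368.66), np.float64(44.0)), (193, np.float64(368.18), np.float64(63.0)), (194, np.float64(367.89), np.float64(76.0))] red rows [(189, np.float64(0.0), np.float64(0.0)), (190, np.float64(0.0), np.float64(0.0)), (191, np.float64(0.0), np.float64(0.0)), (192, np.float64(370.0), np.float64(10.0)), (193, np.float64(370.06), np.float64(50.0)), (194, np.float64(370.24), np.float64(43.0)), (195, np.float64(370.0), np.float64(23.0)), (196, np.float64(370.0), np.float64(23.0))]
leg 0.92 [5.323e+02 5.320e+01 4.000e-01]
leg 0.18 [ 6.362e+02  3.920e+02 -3.000e-01]
foot 0.7 [584.2  26.6  48.7]
lever_tip 0.94 [604.4  73.7  73.9]
```

View pics/c3.png

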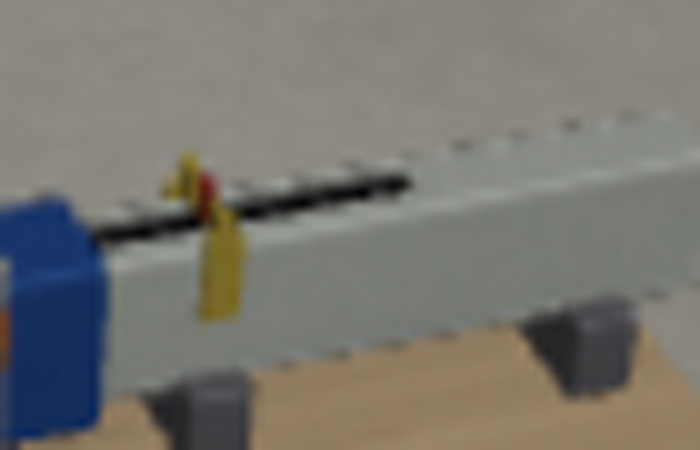

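View pics/w4.png

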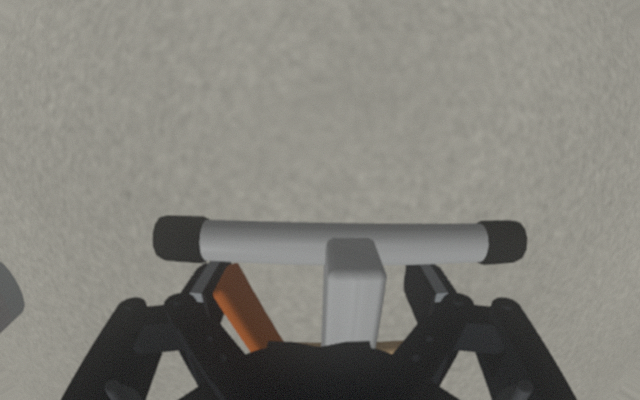

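The tab (205,190 in the crop) now lies on the line between the blocks, within about 0.5 mm. The wrist view shows the lever still open next to the left finger and the bar against both fingers. Next: shift 7 mm towards -y and close in stages.

Request:
{"op": "arm_command", "data": {"increments": "0 0.003 0 0 1;0 0.004 0 0 1;0 0 0 0 0.8;0 0 0 0 0.6;0 0 0 0 0.5", "squeeze": 30}}

```text
time_s: 9.28
eef_pos: [570.8, 41.0, 50.4]
orientation: [180.0, -0.0, -23.0]
contact_force: [-4.5, 0.6, 2.3]
finger_gap: 42.8
grasp_force: 2.2
```

Request:
{"op": "arm_command", "data": {"increments": "0 0 0 0 0.45;0 0 0 0 0.45;0 0 0 0 0.45"}}

```text
time_s: 9.65
eef_pos: [570.7, 41.1, 50.3]
orientation: [180.0, -0.0, -23.0]
contact_force: [-4.0, 0.7, 3.0]
finger_gap: 38.2
grasp_force: 2.2
```

Run:
```python
from h import *
o=arm.get_obs();print(o["eef_pos"],o["contact_force"],o["finger_gap"])
c=arm.camera("scene"); scene_al(c["frame"],c,"c4.png"); fine(c["frame"],"s5")
cw,T=wl(["leg","foot","lever_tip"],"w5.png")
```

```text
[570.73649051  41.10306658  50.31874485] [-3.99043318  0.72361737  2.9621571 ] 38.215867105471816
yellow [366 191] [ 4  4 11] [368.   192.82]
yellow [370 195] [ 5 12 42] [371.69 201.17]
s5 red (array([370.35566723, 193.90284757]), np.float64(179.09999999999997)) near rows [(193, np.float64(368.57), np.float64(48.0)), (194, np.float64(368.53), np.float64(45.0)), (195, np.float64(370.91), np.float64(22.0)), (196, np.float64(371.92), np.float64(76.0)), (197, np.float64(371.83), np.float64(62.0)), (198, np.float64(372.03), np.float64(92.0)), (199, np.float64(372.04), np.float64(102.0)), (200, np.float64(372.05), np.float64(104.0)), (201, np.float64(372.01), np.float64(105.0)), (202, np.float64(371.89), np.float64(114.0)), (203, np.float64(371.85), np.float64(116.0)), (204, np.float64(371.78), np.float64(123.0)), (205, np.float64(371.71), np.float64(128.0))] far rows [(188, np.float64(0.0), np.float64(0.0)), (189, np.float64(0.0), np.float64(0.0)), (190, np.float64(0.0), np.float64(0.0)), (191, np.float64(368.66), np.float64(40.0)), (192, np.float64(368.72), np.float64(52.0)), (193, np.float64(368.21), np.float64(62.0)), (194, np.float64(367.89), np.float64(78.0))] red rows [(189, np.float64(0.0), np.float64(0.0)), (190, np.float64(0.0), np.float64(0.0)), (191, np.float64(0.0), np.float64(0.0)), (192, np.float64(370.0), np.float64(2.0)), (193, np.float64(370.55), np.float64(83.0)), (194, np.float64(370.37), np.float64(49.0)), (195, np.float64(370.0), np.float64(21.0)), (196, np.float64(370.0), np.float64(24.0))]
leg 0.7 [532.8  55.2  -0.6]
foot 0.75 [586.   24.4  49. ]
lever_tip 0.81 [599.1  47.4  75.8]
```

View pics/w5.png

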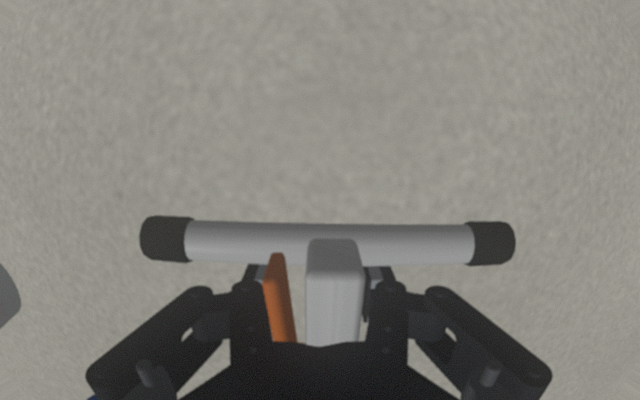

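The fingers straddle the leg (305-360) and the half-closed lever (265-295), and the tab is still on the mark (370.4 against 370.35). Now closing fully.

Request:
{"op": "arm_command", "data": {"increments": "0 0 0 0 0.38;0 0 0 0 0.32;0 0 0 0 0.2;0 0 0 0 0.2;0 0 0 0 0.2"}}

```text
time_s: 10.52
eef_pos: [569.7, 38.9, 50.4]
orientation: [179.8, 0.1, -23.0]
contact_force: [-10.0, -9.2, 9.4]
finger_gap: 24.2
grasp_force: 25.6
```

Request:
{"op": "arm_command", "data": {"increments": "0 0 0 0 0;0 0 0 0 0;0 0 0 0 0", "squeeze": 40}}

```text
time_s: 10.9
eef_pos: [569.6, 38.8, 50.5]
orientation: [179.7, 0.1, -23.0]
contact_force: [-10.2, -9.0, 9.0]
finger_gap: 24.2
grasp_force: 33.3
```

Run:
```python
from h import *
o=arm.get_obs();print(o["eef_pos"],o["orientation"],o["contact_force"],o["finger_gap"],o["grasp_force"])
c=arm.camera("scene"); scene_al(c["frame"],c,"c5.png"); fine(c["frame"],"s6")
cw,T=wl(["leg","foot","lever_tip"],"w6.png")
a=cv2.resize(cw["frame"][190:390,120:520],(700,350)); b=cv2.resize(c["frame"][175:200,350:420],None,fx=10,fy=10,interpolation=cv2.INTER_CUBIC)
cv2.imwrite("pics/m6.png",np.vstack([a,b])[:,:,::-1])
```

```text
[569.61436093  38.78729894  50.45566308] [ 1.79748607e+02  7.96300528e-02 -2.30259835e+01] [-10.15962672  -9.02575446   8.99733457] 24.247143931140624 33.3403629809618
yellow [366 191] [ 4  4 11] [368.   192.82]
yellow [370 195] [ 5 12 42] [371.69 201.17]
s6 red (array([370.41939891, 193.91803279]), np.float64(146.39999999999998)) near rows [(193, np.float64(368.66), np.float64(60.0)), (194, np.float64(368.6), np.float64(45.0)), (195, np.float64(370.86), np.float64(22.0)), (196, np.float64(371.9), np.float64(78.0)), (197, np.float64(371.81), np.float64(62.0)), (198, np.float64(372.01), np.float64(93.0)), (199, np.float64(372.05), np.float64(105.0)), (200, np.float64(372.01), np.float64(108.0)), (201, np.float64(372.03), np.float64(105.0)), (202, np.float64(371.93), np.float64(110.0)), (203, np.float64(371.87), np.float64(116.0)), (204, np.float64(371.79), np.float64(122.0)), (205, np.float64(371.7), np.float64(126.0))] far rows [(188, np.float64(0.0), np.float64(0.0)), (189, np.float64(0.0), np.float64(0.0)), (190, np.float64(0.0), np.float64(0.0)), (191, np.float64(368.66), np.float64(40.0)), (192, np.float64(368.72), np.float64(52.0)), (193, np.float64(368.33), np.float64(74.0)), (194, np.float64(367.95), np.float64(76.0))] red rows [(189, np.float64(0.0), np.float64(0.0)), (190, np.float64(0.0), np.float64(0.0)), (191, np.float64(0.0), np.float64(0.0)), (192, np.float64(0.0), np.float64(0.0)), (193, np.float64(370.66), np.float64(66.0)), (194, np.float64(370.42), np.float64(42.0)), (195, np.float64(370.0), np.float64(23.0)), (196, np.float64(370.0), np.float64(15.0))]
leg 0.65 [533.3  55.5   0.6]
foot 0.57 [582.9  25.1  48.5]
lever_tip 0.81 [595.7  40.6  74.6]
```

View pics/m6.png

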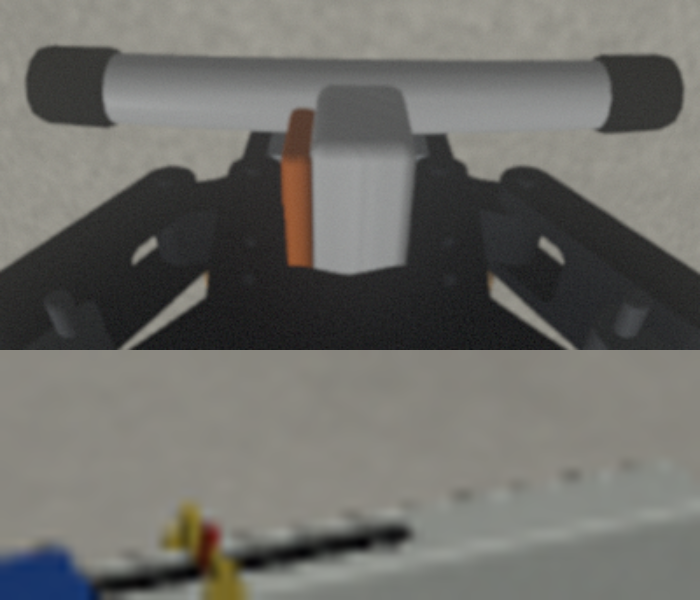

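The lever lies flat along the leg between the pads (gap closed, grip 33 N). The tab sits between the blocks, perhaps 0.5-0.8 mm short. I'll trim 0.6 mm outward and relieve the 12 N sideways load.

Request:
{"op": "arm_command", "data": {"increments": "0.0006 0.0015 0 0 0;0 0 0 0 0;0 0 0 0 0;0 0 0 0 0"}}

```text
time_s: 11.65
eef_pos: [569.6, 38.7, 50.5]
orientation: [179.9, 0.1, -23.0]
contact_force: [-10.6, -3.1, 9.0]
finger_gap: 24.0
grasp_force: 33.6
```

```bash
python3 - <<'E' | sed 's/np.float64//g'
from h import *
o=arm.get_obs();print(o["time_s"],o["eef_pos"],o["contact_force"],o["finger_gap"],o["grasp_force"])
for i in range(2):
    c=arm.camera("scene"); fine(c["frame"],"s7")
wl(["leg","lever_tip"])
E
```

```text
11.65 [569.59147801  38.65607015  50.46142949] [-10.55685484  -3.11725682   8.9556848 ] 24.04387550709317 33.62379692494869
s7 red (array([370.43421053, 193.86911357]), (144.39999999999998)) near rows [(193, (368.69), (60.0)), (194, (368.6), (48.0)), (195, (370.74), (24.0)), (196, (371.87), (78.0)), (197, (371.78), (62.0)), (198, (372.01), (94.0)), (199, (372.04), (104.0)), (200, (372.05), (102.0)), (201, (372.03), (106.0)), (202, (371.93), (112.0)), (203, (371.88), (114.0)), (204, (371.77), (122.0)), (205, (371.73), (128.0))] far rows [(188, (0.0), (0.0)), (189, (0.0), (0.0)), (190, (0.0), (0.0)), (191, (368.64), (42.0)), (192, (368.69), (54.0)), (193, (368.38), (74.0)), (194, (367.96), (80.0))] red rows [(189, (0.0), (0.0)), (190, (0.0), (0.0)), (191, (0.0), (0.0)), (192, (0.0), (0.0)), (193, (370.66), (68.0)), (194, (370.44), (41.0)), (195, (370.0), (21.0)), (196, (370.0), (14.0))]
s7 red (array([370.42609299, 193.86259542]), (144.1)) near rows [(193, (368.63), (58.0)), (194, (368.59), (46.0)), (195, (370.76), (26.0)), (196, (371.89), (80.0)), (197, (371.82), (58.0)), (198, (372.02), (94.0)), (199, (372.04), (104.0)), (200, (372.03), (105.0)), (201, (372.02), (107.0)), (202, (371.89), (112.0)), (203, (371.82), (116.0)), (204, (371.79), (119.0)), (205, (371.71), (128.0))] far rows [(188, (0.0), (0.0)), (189, (0.0), (0.0)), (190, (0.0), (0.0)), (191, (368.66), (40.0)), (192, (368.72), (51.0)), (193, (368.3), (74.0)), (194, (367.94), (78.0))] red rows [(189, (0.0), (0.0)), (190, (0.0), (0.0)), (191, (0.0), (0.0)), (192, (0.0), (0.0)), (193, (370.66), (68.0)), (194, (370.4), (41.0)), (195, (370.0), (21.0)), (196, (370.0), (14.0))]
leg 0.69 [533.   58.3  -2.4]
lever_tip 0.74 [595.8  38.5  77.2]
```

Request:
{"op": "arm_command", "data": {"increments": "0.0008 0 0 0 0;0 0 0 0 0;0 0 0 0 0"}}

```text
time_s: 12.28
eef_pos: [569.9, 38.5, 50.5]
orientation: [179.9, 0.2, -23.0]
contact_force: [-12.3, -2.8, 11.1]
finger_gap: 23.8
grasp_force: 35.0
```

```bash
python3 - <<'E' | sed 's/np.float64//g'
from h import *
o=arm.get_obs();print(o["time_s"],o["eef_pos"],o["contact_force"],o["finger_gap"],o["grasp_force"])
c=arm.camera("scene"); fine(c["frame"],"s8")
E
```

```text
12.275 [569.86638668  38.54838129  50.5193985 ] [-12.3146706   -2.79493266  11.12936607] 23.845774410888264 34.9624378234148
s8 red (array([370.08692767, 193.98142004]), (150.7)) near rows [(193, (368.52), (46.0)), (194, (368.58), (45.0)), (195, (370.83), (24.0)), (196, (371.88), (78.0)), (197, (371.81), (64.0)), (198, (372.03), (94.0)), (199, (372.03), (104.0)), (200, (372.02), (104.0)), (201, (372.03), (106.0)), (202, (371.89), (114.0)), (203, (371.87), (112.0)), (204, (371.79), (122.0)), (205, (371.7), (128.0))] far rows [(188, (0.0), (0.0)), (189, (0.0), (0.0)), (190, (0.0), (0.0)), (191, (368.65), (40.0)), (192, (368.69), (43.0)), (193, (368.18), (60.0)), (194, (367.92), (78.0))] red rows [(189, (0.0), (0.0)), (190, (0.0), (0.0)), (191, (0.0), (0.0)), (192, (370.0), (10.0)), (193, (370.06), (50.0)), (194, (370.23), (44.0)), (195, (370.0), (24.0)), (196, (370.0), (22.0))]
```

```bash
python3 -c "
from cell import arm
print(arm.job_done())"
```

```text
the job is handed in; nothing more can be done
None
```

I drew the leg out until the red tab lined up with the yellow mark (about 0.5 mm off in the camera images), closed the lever flat against it, and handed the job in with the gripper still holding the leg; no verdict came back.

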